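Capacitor onto the inspection light, light to full

ROBOT

A 7-joint arm with a two-finger parallel gripper is mounted at the origin on the work surface. World frame = base frame: x ahead of the robot, y to its left, z up, the work surface at z = 0. Lengths are in m, angles in degrees, forces in N, time in s.
With the tool pointing down it reaches from about 0.35 to 0.9 m from the base axis. Payload 8.1 kg.
Tool frame: the origin (TCP) lies at the very end of the fingers, on their centre line; the grasp point (between the pads) lies 19 mm behind it (arm.pinch_z is the distance from the TCP to the grasp point, in m); z points along the fingers, y is the line along which they close (so a half turn about z gives the same grasp; the last joint's range is limited). The gripper opens to 85 mm and grips with 20 to 120 N. Pads are 22 mm wide; open, the fingers measure 114 mm over their backs; the gripper's body (76 mm by 85 mm) begins 54 mm behind the grasp point. The pads swing forward as they close: fully open they stand 13 mm farther back than shut.
Start: joints at [-73.488, 24.895, 1.432, 90.138, -0.665, 64.973, -4.303], TCP at [0.238, 0.578, 0.231] pointing down, gripper open.
Joint ranges: [-149.89, 149.89], [-25.12, 119.58], [-72.63, 75.52], [4.76, 147.25], [-75.54, 255.54], [6.69, 114.76], [-157.13, 157.13]. Speed limits (degrees/s): [127.2, 127.2, 172.46, 172.46, 180, 180, 180].

INTERFACE

Orientations are given as a 3x3 rotation matrix whose columns are the frame's x, y, z axes.
In Python, from workcell import arm gives the robot as it stands. The module is installed in compiled form; this text tells all that it offers.
- The arm moves only by the shell command python3 -m crank 'ROWS' [FORCE]. ROWS is JSON, a list that holds one entry, the list of rows, each a list of 7 numbers: the shift along the world's x, y, z in mm, then the turn, a rotation vector about the world's x, y, z in degrees, then the opening, from -1 (shut) to 1 (fully open). In form: [[[x, y, z, rx, ry, rz, hand], ...]]. A call has 1 to 8 rows; each row is the pose to reach, as a shift and turn from the pose commanded when the call began; what a row does not reach only later rows make up. A row lasts 1/12 s, in which the tool goes at most 41.7 mm and 7.16 degrees, less where a joint would pass 70% of its speed; a pose out of reach is approached as far as the arm can. A call with a gripper value outside its range is refused whole. The fingers move at their own pace and stop on an object; FORCE is the grip in N (left out, the last holds). Time passes only in rows, so rows that repeat a pose let the fingers close. It gives the time, the measured TCP pose, the force, the opening and the grip force at its end, in the units of the state.
- arm.observe(): the state, without advancing time (a new reading comes with each control period).
- arm.read_camera(name): name is "scene" or "side" or "wrist"; returns the picture (384x512x3 uint8, red, green, blue); there is no depth.
- arm.camera_params(name): a dict with "fx", "fy", "cx", "cy" (pixels), "distortion" ([k1, k2, p1, p2, k3] as OpenCV has them; the pictures are not rectified), "extrinsics" (4x4, takes a point from camera to world coordinates). Camera axes: x right, y down, z forward; pixel columns grow to the right and rows downward; lengths in m; the calibration is good to about 2 mm. A picture is of the moment at which its call begins: read the wrist's pose just before it. camera_params takes no time and is no camera call; for the wrist camera it gives the pose at the moment of the call.
- arm.hand_in(): hands the job in; it is judged then, once.
The state is a dict: "time_s": time; "joint_positions": joint angles; "joint_velocities": joint speeds; "joint_torque": joint torques, N m; "ee_pos": TCP position; "tcp_rot": TCP orientation; "wrist_force": force on the tool from outside, world axes, zero at the start; "ft_torque": the same for the moment, N m; "width": finger opening in m; "gripper_force": force on a finger pad.
Only numpy, scipy, OpenCV 4.12 (cv2) and the standard library are available. Lean on these libraries where they do the work, as an engineer would, in place of code of your own. Each camera call takes 0.05 s, during which the arm holds its last target. There are 200 camera calls.

TASK

Pluck the round can capacitor from the pocket tray and set it down gently, upright, on the round white window of the light box; do not drop it. Then turn the light's dimmer knob fully clockwise to its end stop. Leave the other parts in their pockets and do not disturb the tweezers, screwdriver, eyepiece and small pot that lie close by.

Things in the scene. Friction and masses are not known exactly. Their poses are not given: they have to be found in the camera images.
- capacitor: the capacitor: an upright bare-aluminium round can, 18 mm across, on a 19 mm square black foot 4 mm high; 28 mm tall in all, about 20 g, loose. The only round part in the tray. Origin: centre of its underside; z up along the can. In its pocket the underside is 8 mm above the bench, so 22 mm of it stands above the tray's top; it has about 1.5 mm of play each way
- tray: the pocket tray: a fixed grey plate 104 mm (its x) by 150 mm (its y), 14 mm high, with 6 square pockets 22 mm wide and 6 mm deep, at x = -22 and 22 mm and y = -44, 0 and 44 mm from its middle. Four pockets hold parts, two are empty; which part is in which pocket changes. Tray and controller change sides of the bench. Origin: centre of its underside, z up
- inductor_a: another part in the tray, to be left in its pocket: dark square block 19 x 19 x 12 mm, its top 6 mm above the tray's top. Origin: centre of its underside
- inductor_b: another part in the tray, to be left in its pocket: same as inductor_a
- shield_can: another part in the tray, to be left in its pocket: bare-aluminium square block 19 x 19 x 12 mm, its top 6 mm above the tray's top. Origin: centre of its underside
- window (a point): centre of the top face of the round white window, 120 mm in diameter, 22 mm above the bench, flat and level, 2 mm proud of the light box round it (dark grey, 140 x 140 x 20 mm, fixed). Axes as the light box, z up
- dimmer_grip (a point): on the turning axis (vertical) of the dimmer knob, 31 mm above the underside of the turning part and 92 mm above the bench: the height to grip. The knob has an upright grip bar 42 mm long (along this point's x, which turns with the knob), 14 mm thick (along its y), from 67 to 99 mm above the bench, with a white mark on the -x end of its top; below it a disc 44 mm across. It stands in the middle of the top of the controller, a fixed grey box 110 x 100 mm, 55 mm high
- dimmer (a joint): angle of the dimmer knob: 0 is off, grows clockwise as seen from above, end stop (full light) at 4.71 rad; it starts part-way on, 0.7 to 1.3 rad short of the stop. It turns with light friction (about 0.03 N m) and stays where it is left
- tweezers: bystander: steel tweezers 130 mm long lying near the tray on the robot's side, 8 mm high. Origin: centre of the underside, long axis x
- screwdriver: bystander: black-handled screwdriver, 150 mm long, lying crosswise in front of the robot. Long axis x
- loupe: bystander: black eyepiece, 30 mm across, 30 mm tall, standing just beyond the light box as seen from the robot. Origin: centre of its underside
- pot: bystander: small white open pot, 52 mm across, 35 mm tall, beyond the controller as seen from the robot. Origin: centre of its underside
- lightbox: the light box: fixed dark grey box 140 x 140 mm, 20 mm high, with the round white window in its top. Origin: centre of its underside, z up
Mind the look-alikes: they are no part of the job. There is more than one size of the lightbox; the job needs the smaller.

How it is judged (in metres and radians):
On the way, in this order (a step that is already met when the one before it is completed fails the run):
1. the capacitor is plucked out: lifted clear above the tray's top in the fingers (z of capacitor in the frame of tray above 0.018 m and contact force between the fingers and capacitor above 0.2 N), for 0.1 s.
2. the capacitor stands upright on the window, let go (horizontal distance between capacitor and window below 0.051 m and z of capacitor in the frame of window between -0.003 and 0.004 m and angle between capacitor's own z axis and vertical below 0.12 rad and linear speed of capacitor below 0.02 m/s and contact force between the fingers and capacitor below 0.05 N), for 0.2 s.
3. the dimmer is turned fully clockwise to its end stop (value of joint dimmer above 4.61 rad), for 0.2 s.
At the end, for the whole second after the job is handed in: The capacitor stands upright (within 0.12 rad) and at rest on the round window, its axis within 51 mm of the window's centre, let go, and the dimmer reads more than 4.61 rad (end stop 4.71) (all of step 2 and value of joint dimmer above 4.61 rad); the robot touches nothing.
It fails at once if the capacitor is dropped (moves faster than 0.5 m/s out of the fingers) (linear speed of capacitor above 0.5 m/s and contact force between the fingers and capacitor below 0.05 N).
It fails at once if the capacitor is pressed hard on the window (over 40 N) (contact force between capacitor and lightbox above 40 N).
It fails at once if another part is moved from its pocket (more than 10 mm) (distance of any of inductor_a, inductor_b, shield_can from where it was at the start of the episode above 0.01 m).
It fails at once if a bystander is shifted by more than 30 mm (distance of any of tweezers, screwdriver, loupe, pot from where it was at the start of the episode above 0.03 m).
It also fails if it takes over 51 s, if anything falls off the work surface, if the arm or the gripper's body presses on something with over 40 N, if the wrist force passes 120 N, or if a joint passes its speed limit or range.

## Working session

There is one attempt and no reset: what is moved stays moved. The work goes in short steps, Python scripts to look and compute and a shell command to move; the robot and the scene stay as the last step left them, time stands still between calls to the robot, and variables do not carry over. Pictures are saved under pics/ and viewed, at most 10 in all, crops included, and the job is handed in when it is done.

```bash
mkdir -p pics; cat > h.py <<'E'
import numpy as np, cv2
from workcell import arm
def ray(name,uv,z,p=None):
    p=p or arm.camera_params(name)
    K=np.array([[p['fx'],0,p['cx']],[0,p['fy'],p['cy']],[0,0,1]])
    n=cv2.undistortPoints(np.array(uv,float).reshape(-1,1,2),K,np.array(p['distortion'])).reshape(-1,2)
    T=np.array(p['extrinsics']); d=np.c_[n,np.ones(len(n))]@T[:3,:3].T; o=T[:3,3]
    return o+d*((z-o[2])/d[:,2])[:,None]
def proj(p,X):
    K=np.array([[p['fx'],0,p['cx']],[0,p['fy'],p['cy']],[0,0,1]])
    T=np.linalg.inv(np.array(p['extrinsics']))
    return cv2.projectPoints(np.array(X,float).reshape(-1,1,3),cv2.Rodrigues(T[:3,:3])[0],T[:3,3],K,np.array(p['distortion']))[0].reshape(-1,2)
E
python3 - <<'E'
from h import *
ims=[arm.read_camera(n) for n in("scene","side")]
for n,i in zip(("scene","side"),ims):
    cv2.imwrite(f"pics/{n}.png",cv2.resize(i[:,:,::-1],(800,600))); np.save(f"{n}.npy",i)
    T=np.array(arm.camera_params(n)["extrinsics"]);print(n,T.round(3).tolist())
o=arm.observe();print(o['time_s'],o['ee_pos'],o['tcp_rot'],arm.pinch_z)
E
```

```text
scene [[0.263, 0.752, -0.604, 1.192], [0.965, -0.197, 0.175, -0.224], [0.012, -0.629, -0.777, 1.005], [0.0, 0.0, 0.0, 1.0]]
side [[0.975, -0.108, 0.197, 0.31], [-0.224, -0.471, 0.853, -0.763], [0.001, -0.876, -0.483, 0.52], [0.0, 0.0, 0.0, 1.0]]
0.1 [0.23796384 0.57742883 0.23059789] [[-9.24556290e-01  3.81045254e-01 -4.26126184e-04]
 [ 3.81045468e-01  9.24555262e-01 -1.38484388e-03]
 [-1.33710982e-04 -1.44273957e-03 -9.99998950e-01]] 0.0187
```

View pics/scene.png

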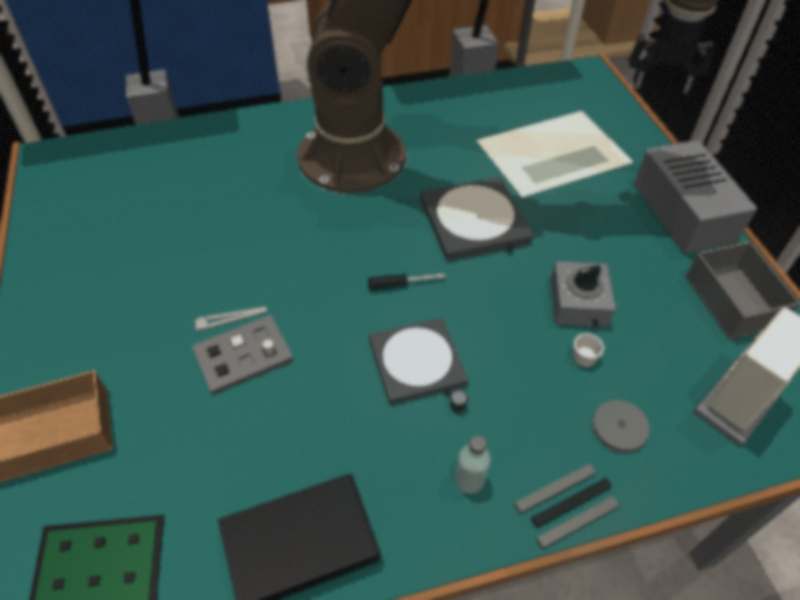

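View pics/side.png

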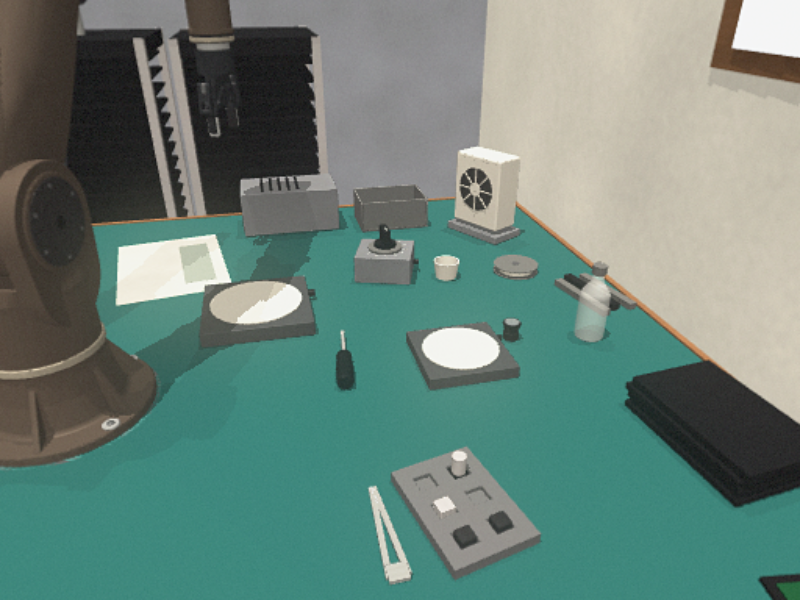

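The scene view shows the capacitor, the only round can, at scene (268,347) and side (459,462). There are two light-box candidates: (475,213), close to the robot, and (418,357), with the eyepiece just beyond it. The second fits, but I'll check both sizes by measurement. The knob is at scene (587,280).

```bash
python3 - <<'E'
from h import *
S=np.load("scene.npy");D=np.load("side.npy")
k=.64
# box corners (scene 800px) near / far boxes, at top z=.02
for nm,c in {"near":[(421,189),(508,181),(531,237),(446,256)],"far":[(370,333),(444,320),(467,383),(391,401)]}.items():
    P=ray("scene",np.array(c)*k,.02);print(nm,P[:,:2].round(3).tolist(),[round(float(np.linalg.norm(P[i]-P[i-1])),3) for i in range(4)],P.mean(0)[:2])
def big(I,n,c,z,thr=150):
    m=(I.min(2)>thr).astype(np.uint8); r=cv2.connectedComponentsWithStats(m)
    l=r[1][int(c[1]*k),int(c[0]*k)]; mm=(r[1]==l).astype(np.uint8)
    ct=max(cv2.findContours(mm,0,1)[0],key=cv2.contourArea).reshape(-1,2)
    P=ray(n,ct,z)[:,:2].astype(np.float32); print(n,c,cv2.fitEllipse(P.reshape(-1,1,2)))
big(S,"scene",(418,357),.022);big(D,"side",(460,348),.022)
print("cap top scene",ray("scene",[(np.array((268,344))*k)],.036),"side",ray("side",[np.array((459,455))*k],.036))
print("tray",ray("scene",np.array([(193,346),(277,317),(292,356),(213,391)])*k,.014)[:,:2].round(3).tolist())
print("tray side",ray("side",np.array([(392,475),(468,448),(540,533),(460,571)])*k,.014)[:,:2].round(3).tolist())
print("knobbox",ray("scene",np.array([(556,263),(610,262),(614,311),(560,312)])*k,.055)[:,:2].round(3).tolist())
a=cv2.resize(S[145:250,110:230],(480,420),interpolation=2);b=cv2.resize(S[155:220,340:400],(300,325),interpolation=2)
c=np.zeros((420,790,3),np.uint8);c[:,:480]=a;c[:325,490:]=b
cv2.imwrite("pics/crop1.png",c[:,:,::-1])
print([ (n,proj(arm.camera_params(n),[[.5,0,.02]])) for n in("scene","side")])
E
```

```text
near [[0.17, 0.116], [0.193, 0.307], [0.362, 0.292], [0.368, 0.109]] [0.198, 0.193, 0.17, 0.183] [0.27338395 0.20594306]
far [[0.51, -0.08], [0.516, 0.058], [0.653, 0.055], [0.654, -0.079]] [0.143, 0.137, 0.137, 0.134] [ 0.58330626 -0.01135159]
scene (418, 357) ((0.5784587860107422, -0.012325810268521309), (0.11747030913829803, 0.11773275583982468), 34.833675384521484)
side (460, 348) ((0.5772826671600342, -0.01343119703233242), (0.1164686381816864, 0.11940841376781464), 79.91411590576172)
cap top scene [[ 0.49893967 -0.25917305  0.036     ]] side [[ 0.49592214 -0.26047825  0.036     ]]
tray [[0.454, -0.39], [0.428, -0.235], [0.519, -0.223], [0.555, -0.364]]
tray side [[0.418, -0.252], [0.519, -0.228], [0.551, -0.369], [0.455, -0.395]]
knobbox [[0.467, 0.294], [0.491, 0.395], [0.599, 0.349], [0.576, 0.253]]
[('scene', array([[263.14246593, 204.48089614]])), ('side', array([[262.02218824, 223.39546231]]))]
```

View pics/crop1.png

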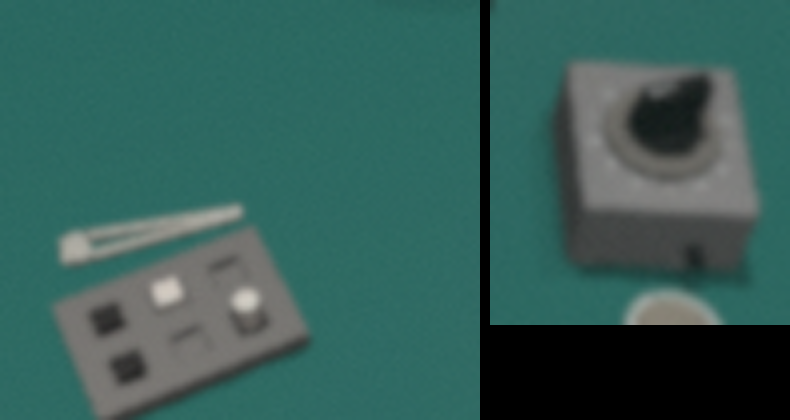

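The far box at (418,357) measures about 140 mm with a 118 mm window, so it is the smaller one. The near box measures about 185 mm. The crop shows the round bright can in the tray at (245,305) with a square shield at (167,292) and two dark blocks, and both of the can's neighbouring pockets are empty. I'm moving now.

```bash

python3 -m crank '[[[200,-270,0,0,0,-27,1],[200,-270,0,0,0,-27,1],[200,-270,0,0,0,-27,1],[200,-270,0,0,0,-27,1],[200,-270,0,0,0,-54,1],[200,-270,0,0,0,-54,1],[200,-270,0,0,0,-54,1],[200,-270,0,0,0,-54,1]]]'
python3 -m crank '[[[30,-300,0,0,0,0,1],[30,-300,0,0,0,0,1],[30,-300,0,0,0,0,1],[30,-300,0,0,0,0,1],[30,-300,0,0,0,0,1],[30,-300,0,0,0,0,1],[30,-300,0,0,0,0,1],[30,-300,0,0,0,0,1]]]'
python3 - <<'E'
from h import *
o=arm.observe();print(o['time_s'],o['ee_pos'],o['tcp_rot'].round(3),o['width'],o['wrist_force'])
E
```

```text
time_s: 0.77
ee_pos: [0.4371, 0.3081, 0.2312]
tcp_rot: [[-0.229, 0.973, -0.0], [0.973, 0.229, -0.0], [-0.0, -0.0, -1.0]]
wrist_force: [0.5, 1.2, -0.5]
width: 0.0852
gripper_force: 0.0
time_s: 1.43
ee_pos: [0.4662, 0.003, 0.2316]
tcp_rot: [[-0.228, 0.974, 0.001], [0.974, 0.228, -0.002], [-0.002, 0.0, -1.0]]
wrist_force: [0.0, -0.0, -0.2]
width: 0.0853
gripper_force: 0.0
1.4333 [0.46622967 0.00301203 0.2315991 ] [[-0.228  0.974  0.001]
 [ 0.974  0.228 -0.002]
 [-0.002  0.    -1.   ]] 0.08534226747350301 [ 0.00291988 -0.00848794 -0.17818527]
```

```bash

python3 -m crank '[[[30,-264,-30,0,0,0,1],[30,-264,-30,0,0,0,1],[30,-264,-30,0,0,0,1],[30,-264,-30,0,0,0,1],[30,-264,-30,0,0,0,1],[30,-264,-30,0,0,0,1],[30,-264,-30,0,0,0,0],[30,-264,-30,0,0,0,0]]]'
python3 -m crank '[[[0,0,0,0,0,0,0],[0,0,0,0,0,0,0],[0,0,0,0,0,0,0]]]'
python3 - <<'E'
from h import *
import pickle
p=arm.camera_params("wrist");i=arm.read_camera("wrist");np.save("w1.npy",i);pickle.dump(p,open("w1.pkl","wb"))
q=proj(p,[[.4975,-.26,.036],[.4975,-.26,.014]]);print(q)
cv2.imwrite("pics/w1.png",i[:,:,::-1])
E
```

```text
time_s: 2.1
ee_pos: [0.4953, -0.2593, 0.2007]
tcp_rot: [[-0.229, 0.974, -0.001], [0.974, 0.229, -0.003], [-0.002, -0.002, -1.0]]
wrist_force: [0.1, 0.1, -0.5]
width: 0.0639
gripper_force: 0.0
time_s: 2.35
ee_pos: [0.4968, -0.2523, 0.2012]
tcp_rot: [[-0.237, 0.971, -0.0], [0.971, 0.237, 0.001], [0.001, -0.0, -1.0]]
wrist_force: [-0.2, -0.1, -0.0]
width: 0.0429
gripper_force: 0.0
[[255.88466757 179.34483251]
 [255.95420352 174.4054338 ]]
```

View pics/w1.png

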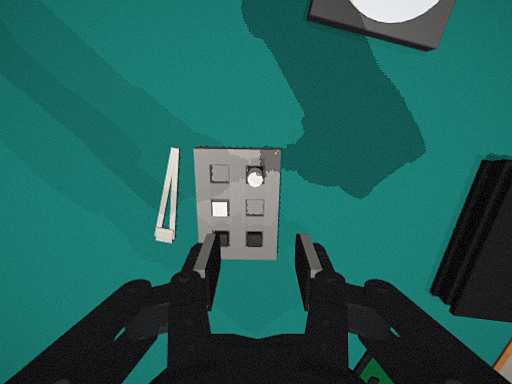

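The wrist view shows the round can top at (256,179), in the tray's far right pocket. The shield is at (220,208) and the dark blocks are at (222,238) and (255,239).

```bash
python3 - <<'E'
from h import *
import pickle
p=pickle.load(open("w1.pkl","rb"));i=np.load("w1.npy")
m=np.zeros(i.shape[:2],np.uint8);m[165:192,244:270]=i[165:192,244:270].min(2)>140
c=max(cv2.findContours(m,0,1)[0],key=cv2.contourArea).reshape(-1,2);(u,r)=cv2.minEnclosingCircle(c)
print(u,r,ray("wrist",[u],.036,p))
g=((i.max(2).astype(int)-i.min(2)<25)&(i.max(2)>60)&(i.max(2)<130)).astype(np.uint8);g[:,:185]=0;g[:,290:]=0;g[:130]=0;g[225:]=0
c=max(cv2.findContours(g,0,1)[0],key=cv2.contourArea);print(cv2.boundingRect(c))
P=ray("wrist",[(194,149),(281,149)],.014,p)[:,:2];print(P,np.degrees(np.arctan2(*(P[1]-P[0])[::-1])))
o=arm.observe();print(o['ee_pos'],np.degrees(np.arctan2(o['tcp_rot'][1,1],o['tcp_rot'][0,1])))
E
```

```text
(256.5, 179.0) 17.327821731567383 [[ 0.49809005 -0.25943165  0.036     ]]
(245, 148, 36, 36)
[[ 0.41855265 -0.24716518]
 [ 0.51907771 -0.22257394]] 13.746187588045323
[ 0.49686557 -0.25231478  0.20135032] 13.734805313577976
```

```bash

python3 -m crank '[[[1,-7,-40,0,0,0,0],[1,-7,-80,0,0,0,0],[1,-7,-110,0,0,0,0],[1,-7,-140,0,0,0,0],[1,-7,-140,0,0,0,0],[1,-7,-140,0,0,0,0],[1,-7,-140,0,0,0,0]]]'
```

```text
time_s: 2.98
ee_pos: [0.4985, -0.261, 0.0629]
tcp_rot: [[-0.236, 0.972, 0.002], [0.972, 0.236, -0.001], [-0.001, 0.001, -1.0]]
wrist_force: [0.9, -0.4, 1.0]
width: 0.0423
gripper_force: 0.0
```

```bash

python3 -m crank '[[[0,1,-15,0,0,0,0],[0,1,-30,0,0,0,0],[0,1,-40,0,0,0,0],[0,1,-44,0,0,0,0],[0,1,-44,0,0,0,0],[0,1,-44,0,0,0,0]]]'
python3 - <<'E'
from h import *
i=arm.read_camera("wrist");cv2.imwrite("pics/w2.png",i[130:384,100:440,::-1]);print(arm.observe()['ee_pos'])
E
```

```text
time_s: 3.48
ee_pos: [0.498, -0.2603, 0.0182]
tcp_rot: [[-0.235, 0.972, 0.001], [0.972, 0.235, -0.0], [-0.001, 0.001, -1.0]]
wrist_force: [0.2, -0.4, -0.1]
width: 0.0426
gripper_force: 0.0
[ 0.49814228 -0.26029796  0.01831369]
```

View pics/w2.png

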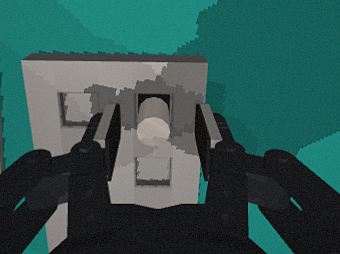

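The can stands between the open pads, centred at crop (154,125). Closing gently.

```bash

python3 -m crank '[[[0,0,-1,0,0,0,-0.4],[0,0,-1,0,0,0,-0.7],[0,0,-1,0,0,0,-0.7],[0,0,-1,0,0,0,-0.7],[0,0,-1,0,0,0,-0.7],[0,0,-1,0,0,0,-0.7],[0,0,-1,0,0,0,-0.7],[0,0,-1,0,0,0,-0.7]]]' 25
python3 -m crank '[[[0,0,0,0,0,0,-0.8],[0,0,0,0,0,0,-0.8],[0,0,0,0,0,0,-0.8]]]' 25
```

```text
time_s: 4.2
ee_pos: [0.4975, -0.2602, 0.0168]
tcp_rot: [[-0.235, 0.972, 0.0], [0.972, 0.235, -0.0], [-0.0, 0.0, -1.0]]
wrist_force: [-2.0, 0.5, 4.8]
width: 0.0167
gripper_force: 24.5
time_s: 4.45
ee_pos: [0.4975, -0.2602, 0.0168]
tcp_rot: [[-0.235, 0.972, 0.0], [0.972, 0.235, -0.0], [-0.0, 0.0, -1.0]]
wrist_force: [-1.7, -0.0, 6.6]
width: 0.0168
gripper_force: 24.5
```

```bash

python3 -m crank '[[[0,0,5,0,0,0,-0.8],[0,0,15,0,0,0,-0.8],[0,0,30,0,0,0,-0.8],[0,0,50,0,0,0,-0.8],[0,0,70,0,0,0,-0.8],[0,0,90,0,0,0,-0.8],[0,0,90,0,0,0,-0.8],[0,0,90,0,0,0,-0.8]]]'
python3 - <<'E'
from h import *
i=arm.read_camera("side");j=arm.read_camera("wrist");c=np.zeros((360,760,3),np.uint8)
q=proj(arm.camera_params("side"),[arm.observe()['ee_pos']])[0].astype(int);print(q)
c[:,:360]=cv2.resize(i[q[1]-45:q[1]+45,q[0]-45:q[0]+45],(360,360),interpolation=2);c[:254,400:740]=j[130:384,100:440]
cv2.imwrite("pics/w3.png",c[:,:,::-1])
E
```

```text
time_s: 5.12
ee_pos: [0.4985, -0.2602, 0.108]
tcp_rot: [[-0.235, 0.972, 0.003], [0.972, 0.235, -0.001], [-0.001, 0.003, -1.0]]
wrist_force: [-0.5, 0.0, -0.2]
width: 0.0171
gripper_force: 24.4
[296 260]
```

View pics/w3.png

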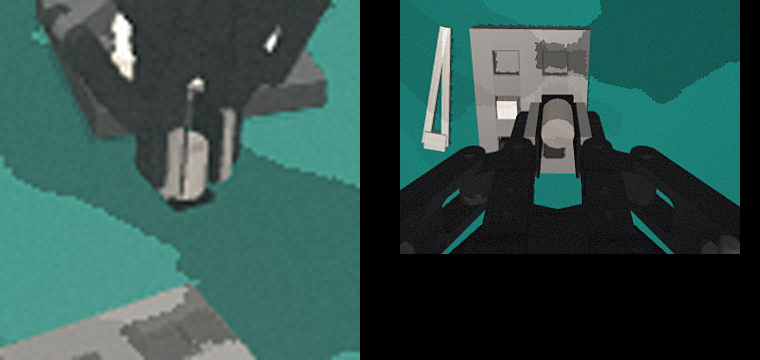

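The can is held upright in the fingers, and the other parts are undisturbed. Carrying it over the window.

```bash

python3 -m crank '[[[5,15,0,0,0,0,-0.8],[13,45,0,0,0,0,-0.8],[22,75,0,0,0,0,-0.8],[31,105,0,0,0,0,-0.8],[40,135,0,0,0,0,-0.8],[50,165,0,0,0,0,-0.8],[58,195,0,0,0,0,-0.8],[65,220,0,0,0,0,-0.8]]]'
python3 -m crank '[[[5,18,0,0,0,0,-0.8],[7,28,-10,0,0,0,-0.8],[7,28,-30,0,0,0,-0.8],[7,28,-45,0,0,0,-0.8],[7,28,-60,0,0,0,-0.8],[7,28,-66,0,0,0,-0.8],[7,28,-66,0,0,0,-0.8]]]'
python3 - <<'E'
from h import *
i=arm.read_camera("side");o=arm.observe();print(o['ee_pos'],o['wrist_force'],o['width'])
q=proj(arm.camera_params("side"),[o['ee_pos']])[0].astype(int);print(q)
cv2.imwrite("pics/w4.png",cv2.resize(i[q[1]-50:q[1]+40,q[0]-60:q[0]+60],(720,540),interpolation=2)[:,:,::-1])
E
```

```text
time_s: 5.88
ee_pos: [0.5622, -0.0373, 0.1052]
tcp_rot: [[-0.237, 0.972, -0.002], [0.972, 0.237, 0.0], [0.001, -0.002, -1.0]]
wrist_force: [0.8, -0.4, -0.9]
width: 0.0167
gripper_force: 24.4
time_s: 6.47
ee_pos: [0.5676, -0.0128, 0.0381]
tcp_rot: [[-0.234, 0.972, -0.004], [0.972, 0.234, -0.001], [0.0, -0.004, -1.0]]
wrist_force: [-0.8, -0.9, 0.1]
width: 0.0166
gripper_force: 24.4
[ 0.56850257 -0.01278783  0.03926948] [-0.1827765  -0.01616727  0.44480245] 0.017039887997483343
[291 215]
```

View pics/w4.png

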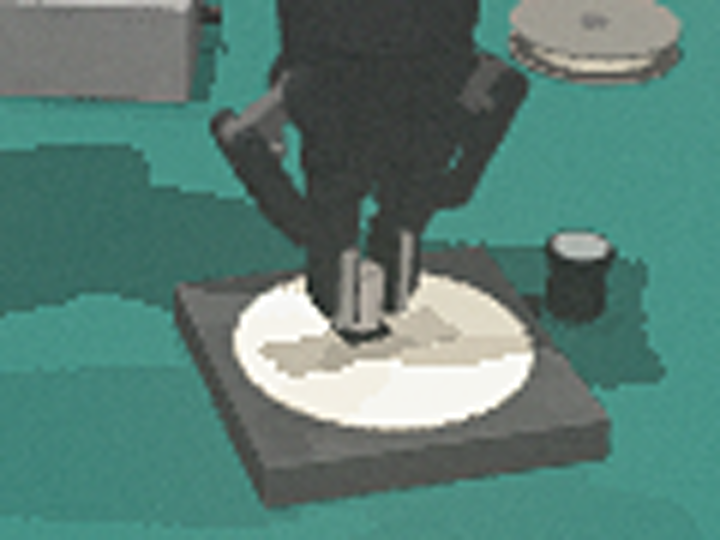

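The can is upright just above the window (crop (370,305)), and the eyepiece at (578,278) is well clear. Lowering slowly.

```bash

python3 -m crank '[[[0,0,-2,0,0,0,-0.8],[0,0,-4,0,0,0,-0.8],[0,0,-5,0,0,0,-0.8],[0,0,-6,0,0,0,-0.8],[0,0,-6,0,0,0,-0.8],[0,0,-6,0,0,0,-0.8]]]'
python3 -m crank '[[[0,0,-1,0,0,0,-0.8],[0,0,-1,0,0,0,-0.8],[0,0,-1,0,0,0,-0.8]]]'
python3 -m crank '[[[0,0,-1,0,0,0,-0.8],[0,0,-1,0,0,0,-0.8],[0,0,-1,0,0,0,-0.8]]]'
```

```text
time_s: 7.02
ee_pos: [0.5696, -0.0119, 0.0345]
tcp_rot: [[-0.235, 0.972, 0.0], [0.972, 0.235, 0.0], [0.0, 0.0, -1.0]]
wrist_force: [0.2, 0.3, 0.0]
width: 0.017
gripper_force: 24.4
time_s: 7.27
ee_pos: [0.5695, -0.012, 0.0333]
tcp_rot: [[-0.235, 0.972, 0.0], [0.972, 0.235, -0.0], [-0.0, 0.0, -1.0]]
wrist_force: [-0.7, -0.1, -0.4]
width: 0.0171
gripper_force: 24.4
time_s: 7.52
ee_pos: [0.5694, -0.012, 0.0322]
tcp_rot: [[-0.235, 0.972, -0.0], [0.972, 0.235, 0.0], [0.0, -0.0, -1.0]]
wrist_force: [-0.3, 0.1, -0.9]
width: 0.0171
gripper_force: 24.4
```

```bash

python3 -m crank '[[[0,0,-1,0,0,0,-0.8],[0,0,-1,0,0,0,-0.8],[0,0,-1,0,0,0,-0.8]]]'
python3 -m crank '[[[0,0,-0.5,0,0,0,-0.8],[0,0,-0.5,0,0,0,-0.8],[0,0,-0.5,0,0,0,-0.8]]]'
```

```text
time_s: 7.77
ee_pos: [0.5695, -0.012, 0.0313]
tcp_rot: [[-0.235, 0.972, -0.0], [0.972, 0.235, -0.0], [-0.0, -0.0, -1.0]]
wrist_force: [-0.4, 0.4, 0.7]
width: 0.0167
gripper_force: 24.4
time_s: 8.02
ee_pos: [0.5696, -0.012, 0.0309]
tcp_rot: [[-0.235, 0.972, 0.0], [0.972, 0.235, -0.0], [-0.0, 0.0, -1.0]]
wrist_force: [-0.6, 0.6, 1.0]
width: 0.0166
gripper_force: 24.5
```

```bash

python3 -m crank '[[[0,0,-0.5,0,0,0,-0.8],[0,0,-0.5,0,0,0,-0.8],[0,0,-0.5,0,0,0,-0.8]]]'
```

```text
time_s: 8.27
ee_pos: [0.5696, -0.012, 0.0308]
tcp_rot: [[-0.235, 0.972, 0.0], [0.972, 0.235, 0.0], [0.0, 0.0, -1.0]]
wrist_force: [-1.8, -0.8, 6.9]
width: 0.0171
gripper_force: 25.2
```

Contact with the window. Opening slowly, then straight up.

```bash

python3 -m crank '[[[0,0,0,0,0,0,-0.6],[0,0,0,0,0,0,-0.55],[0,0,0,0,0,0,-0.5],[0,0,0,0,0,0,-0.4],[0,0,0,0,0,0,-0.3],[0,0,0,0,0,0,-0.1],[0,0,0,0,0,0,0],[0,0,0,0,0,0,0]]]'
python3 -m crank '[[[0,0,5,0,0,0,0],[0,0,15,0,0,0,0],[0,0,40,0,0,0,0],[0,0,70,0,0,0,0],[0,0,100,0,0,0,0],[0,0,130,0,0,0,0],[0,0,130,0,0,0,0],[0,0,130,0,0,0,0]]]'
python3 - <<'E'
from h import *
i=arm.read_camera("side");np.save("side2.npy",i);j=arm.read_camera("scene");np.save("scene2.npy",j)
c=np.zeros((500,800,3),np.uint8)
c[:,:440]=cv2.resize(i[175:250,260:326],(440,500),interpolation=2);c[:400,450:]=cv2.resize(j[160:220,345:397],(350,400),interpolation=2)
cv2.imwrite("pics/w5.png",c[:,:,::-1])
E
```

```text
time_s: 8.93
ee_pos: [0.5695, -0.012, 0.0303]
tcp_rot: [[-0.235, 0.972, -0.0], [0.972, 0.235, -0.0], [-0.0, -0.0, -1.0]]
wrist_force: [0.3, -0.2, 0.1]
width: 0.043
gripper_force: 0.0
time_s: 9.6
ee_pos: [0.5708, -0.0121, 0.1629]
tcp_rot: [[-0.235, 0.972, 0.005], [0.972, 0.235, 0.001], [-0.0, 0.005, -1.0]]
wrist_force: [-0.9, 0.1, 0.2]
width: 0.0427
gripper_force: 0.0
```

View pics/w5.png

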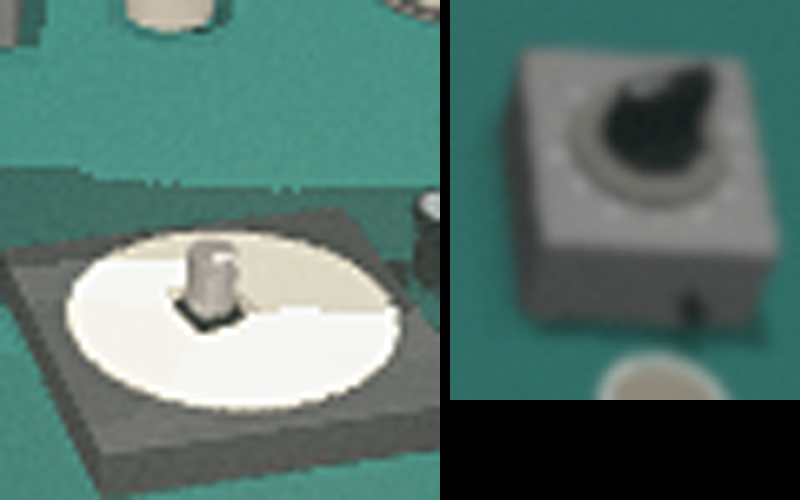

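The capacitor stands upright on the window at crop (210,285). Now to the knob: the controller's centre is at about (0.533, 0.323).

```bash

python3 -m crank '[[[0,0,60,0,0,0,0],[-18,160,80,0,0,0,0],[-37,335,100,0,0,0,1],[-37,335,100,0,0,0,1],[-37,335,100,0,0,0,1],[-37,335,100,0,0,0,1],[-37,335,100,0,0,0,1],[-37,335,100,0,0,0,1]]]'
python3 -m crank '[[[-6,85,0,0,0,0,1],[-6,85,0,0,0,0,1],[-6,85,0,0,0,0,1],[-6,85,0,0,0,0,1],[-6,85,0,0,0,0,1],[-6,85,0,0,0,0,1]]]'
python3 - <<'E'
from h import *
import pickle
o=arm.observe();print(o['ee_pos'],o['joint_positions'])
p=arm.camera_params("wrist");i=arm.read_camera("wrist");np.save("w6.npy",i);pickle.dump(p,open("w6.pkl","wb"))
q=proj(p,[[.533,.323,.099]])[0];print(q);q=q.astype(int)
a,b=max(q[1]-75,0),max(q[0]-100,0);print(a,b)
cv2.imwrite("pics/w6.png",cv2.resize(i[a:a+150,b:b+200],(800,600),interpolation=2)[:,:,::-1])
E
```

```text
time_s: 10.37
ee_pos: [0.5367, 0.2752, 0.2513]
tcp_rot: [[-0.235, 0.972, -0.002], [0.972, 0.235, -0.001], [-0.001, -0.002, -1.0]]
wrist_force: [1.5, 0.2, 0.7]
width: 0.0851
gripper_force: 0.0
time_s: 10.87
ee_pos: [0.5323, 0.3566, 0.2515]
tcp_rot: [[-0.233, 0.972, -0.001], [0.972, 0.233, -0.002], [-0.001, -0.001, -1.0]]
wrist_force: [0.4, -0.2, -0.7]
width: 0.0854
gripper_force: 0.0
[0.53228301 0.35658056 0.25146017] [-58.71164731  27.31584043  30.76768951  87.83062561 -14.50092189
  68.95496997 -12.02935718]
[250.73173457 203.44261155]
128 150
```

View pics/w6.png

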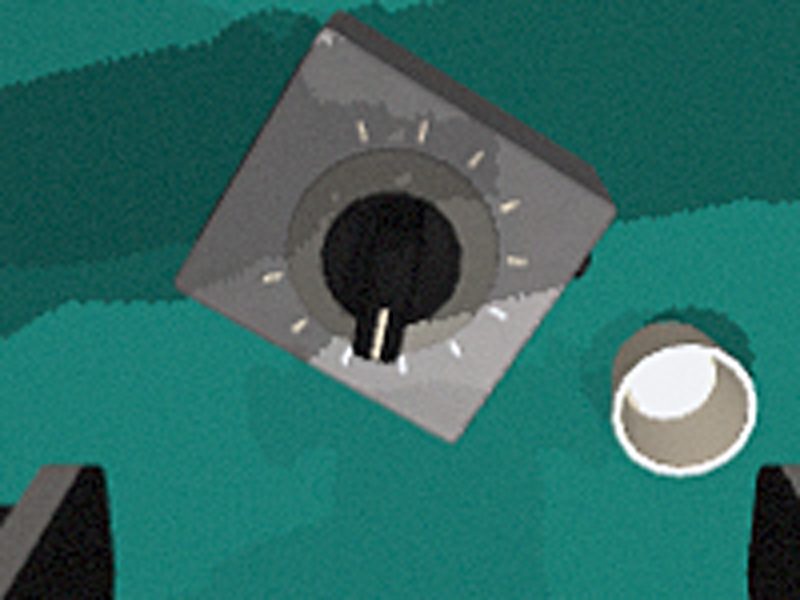

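The wrist view shows the knob disc centred at about (392,258). The white mark runs from (384,310) to (377,357), pointing down the picture about 7.5 of 10 ticks along, and the clockwise end tick is at (272,277). The pot is at (683,410). I'll cast rays for the axis and bar direction.

```bash
python3 - <<'E'
from h import *
import pickle
p=pickle.load(open("w6.pkl","rb"))
f=lambda u,z:ray("wrist",np.array(u)/4.+np.array([150,128]),z,p)[:,:2]
c=f([(392,258)],.067)[0];m=f([(384,310),(377,357)],.099);b=f([(176,285),(335,22),(614,210),(455,440)],.055)
e=f([(272,277)],.055)[0];ang=lambda v:np.degrees(np.arctan2(v[1],v[0]))
d=m.mean(0)-c
print(c,b.mean(0),"mark line",ang(m[1]-m[0]),"mark from axis",ang(d),"end",ang(e-c),ang(e-b.mean(0)))
# bar edges at the mark end
print(f([(355,358),(398,362)],.099))
E
```

```text
[0.52849487 0.32420567] [0.52926494 0.32437526] mark line -85.11733422752538 mark from axis -87.83361012266087 end -151.4338832975918 -151.73668739315295
[[0.52347735 0.30284061]
 [0.53583204 0.30451277]]
```

```bash

python3 -m crank '[[[-3,-32,0,0,0,-5,0.2],[-3,-32,-30,0,0,-9,0.2],[-3,-32,-60,0,0,-9,0.2],[-3,-32,-90,0,0,-9,0.2],[-3,-32,-110,0,0,-9,0.2],[-3,-32,-130,0,0,-9,0.2],[-3,-32,-130,0,0,-9,0.2],[-3,-32,-130,0,0,-9,0.2]]]'
```

```text
time_s: 11.58
ee_pos: [0.5289, 0.325, 0.1219]
tcp_rot: [[-0.078, 0.997, -0.001], [0.997, 0.078, -0.001], [-0.001, -0.001, -1.0]]
wrist_force: [0.7, -0.4, -0.0]
width: 0.0514
gripper_force: 0.0
```

```bash

python3 -m crank '[[[0,-1,-15,0,0,0,0.2],[0,-1,-30,0,0,0,0.2],[0,-1,-45,0,0,0,0.2],[0,-1,-47,0,0,0,0.2],[0,-1,-47,0,0,0,0.2],[0,-1,-47,0,0,0,0.2]]]'
python3 -m crank '[[[0,0,0,0,0,0,-0.3],[0,0,0,0,0,0,-0.5],[0,0,0,0,0,0,-0.8],[0,0,0,0,0,0,-0.8],[0,0,0,0,0,0,-0.8],[0,0,0,0,0,0,-0.8],[0,0,0,0,0,0,-0.8],[0,0,0,0,0,0,-0.8]]]' 30
```

```text
time_s: 12.08
ee_pos: [0.53, 0.3256, 0.0768]
tcp_rot: [[-0.08, 0.997, 0.002], [0.997, 0.08, 0.001], [0.001, 0.002, -1.0]]
wrist_force: [0.6, -0.3, -0.0]
width: 0.0513
gripper_force: 0.0
time_s: 12.75
ee_pos: [0.5274, 0.3255, 0.0758]
tcp_rot: [[-0.081, 0.997, -0.003], [0.997, 0.081, 0.0], [0.0, -0.003, -1.0]]
wrist_force: [-7.6, -2.6, 10.1]
width: 0.0136
gripper_force: 31.5
```

Gripped on the bar. Easing about 1 mm, then turning clockwise.

```bash

python3 -m crank '[[[-1,0,1,0,0,-3,-0.8],[-1,0,1,0,0,-8,-0.8],[-1,0,1,0,0,-13,-0.8],[-1,0,1,0,0,-18,-0.8],[-1,0,1,0,0,-23,-0.8],[-1,0,1,0,0,-27,-0.8],[-1,0,1,0,0,-30,-0.8],[-1,0,1,0,0,-30,-0.8]]]'
python3 -c "
from workcell import arm;o=arm.observe();print(o['ft_torque'],o['joint_positions'])"
```

```text
time_s: 13.42
ee_pos: [0.5282, 0.3253, 0.076]
tcp_rot: [[0.431, 0.902, 0.001], [0.902, -0.431, -0.001], [-0.0, 0.001, -1.0]]
wrist_force: [2.6, -0.4, -5.8]
width: 0.0136
gripper_force: 31.1
[-0.1410737  -0.56846765 -0.07096075] [-60.36447651  37.72246231  36.37932055 102.19144973 -28.40594483
  49.54761774 -36.34033404]
```

```bash

python3 -m crank '[[[0,0,0,0,0,-5,-0.8],[0,0,0,0,0,-10,-0.8],[0,0,0,0,0,-15,-0.8],[0,0,0,0,0,-20,-0.8],[0,0,0,0,0,-25,-0.8],[0,0,0,0,0,-29,-0.8],[0,0,0,0,0,-32,-0.8],[0,0,0,0,0,-32,-0.8]]]'
python3 -c "
from workcell import arm;o=arm.observe();print(o['ft_torque'],o['joint_positions'])"
python3 -m crank '[[[0,0,0,0,0,-1.5,-0.8],[0,0,0,0,0,-3,-0.8],[0,0,0,0,0,-3,-0.8]]]'
python3 -c "
from workcell import arm;o=arm.observe();print(o['ft_torque'])"
```

```text
time_s: 14.08
ee_pos: [0.5289, 0.3246, 0.076]
tcp_rot: [[0.843, 0.537, 0.002], [0.537, -0.843, -0.001], [0.001, 0.002, -1.0]]
wrist_force: [4.8, -3.0, -7.9]
width: 0.0134
gripper_force: 30.9
[-0.46851537 -1.14207182 -0.01233271] [-65.27659728  40.45596006  45.08309687 102.58769246 -35.44152951
  52.10293609 -61.8497133 ]
time_s: 14.33
ee_pos: [0.529, 0.3245, 0.076]
tcp_rot: [[0.87, 0.494, 0.002], [0.494, -0.87, -0.001], [0.001, 0.002, -1.0]]
wrist_force: [5.6, -2.1, -8.3]
width: 0.0131
gripper_force: 30.8
[-0.55378598 -1.18551737 -0.00817797]
```

```bash

for k in 1; do python3 -m crank '[[[0,0,0,0,0,-1.5,-0.8],[0,0,0,0,0,-3,-0.8],[0,0,0,0,0,-3,-0.8]]]' | grep tcp_rot
python3 -c "
from workcell import arm;o=arm.observe();print(o['ft_torque'],o['wrist_force'])"; done
python3 -m crank '[[[0,0,0,0,0,-1.5,-0.8],[0,0,0,0,0,-3,-0.8],[0,0,0,0,0,-3,-0.8]]]' | grep tcp_rot
python3 -c "
from workcell import arm;o=arm.observe();print(o['ft_torque'],o['wrist_force'],o['width'])"
```

```text
tcp_rot: [[0.894, 0.447, 0.002], [0.447, -0.894, -0.001], [0.001, 0.002, -1.0]]
[-0.51831159 -1.23069308 -0.04638093] [ 5.73630873 -2.3852764  -7.40333688]
tcp_rot: [[0.916, 0.402, 0.002], [0.402, -0.916, -0.002], [0.001, 0.003, -1.0]]
[-0.56976883 -1.29130977  0.95471152] [ 5.97534141 -3.15148189 -8.04179061] 0.013294690783682657
```

The torque jumped to 0.95 N m, so the end stop is reached. Releasing and retreating straight up.

```bash

python3 -m crank '[[[0,0,0,0,0,0,-0.6],[0,0,0,0,0,0,-0.4],[0,0,0,0,0,0,0],[0,0,0,0,0,0,0.2],[0,0,0,0,0,0,0.2],[0,0,0,0,0,0,0.2]]]'
python3 -m crank '[[[0,0,10,0,0,0,0.2],[0,0,40,0,0,0,0.2],[0,0,80,0,0,0,0.2],[0,0,120,0,0,0,0.2],[0,0,160,0,0,0,0.2],[0,0,170,0,0,0,0.2],[0,0,170,0,0,0,0.2],[0,0,170,0,0,0,0.2]]]'
python3 - <<'E'
from h import *
o=arm.observe()
p=arm.camera_params("wrist");i=arm.read_camera("wrist");j=arm.read_camera("side")
q=proj(p,[[.529,.3243,.099]])[0];print(q);q=q.astype(int);a,b=max(q[1]-70,0),q[0]-65
print([proj(p,[[.529+.04*np.cos(t),.3243+.04*np.sin(t),.055]])[0].round() for t in np.radians([-151.6])])
c=np.zeros((560,800,3),np.uint8);c[:,:520]=cv2.resize(i[a:a+140,b:b+130],(520,560),interpolation=2)
c[:,530:]=cv2.resize(j[150:264,263:318],(270,560),interpolation=2);cv2.imwrite("pics/end.png",c[:,:,::-1])
E
```

```text
time_s: 15.33
ee_pos: [0.5279, 0.3257, 0.0763]
tcp_rot: [[0.916, 0.401, -0.0], [0.401, -0.916, 0.0], [0.0, -0.0, -1.0]]
wrist_force: [-0.8, -0.3, -0.6]
width: 0.0515
gripper_force: 0.0
time_s: 16.0
ee_pos: [0.5281, 0.3257, 0.247]
tcp_rot: [[0.916, 0.401, 0.001], [0.401, -0.916, 0.001], [0.001, -0.001, -1.0]]
wrist_force: [-0.1, -0.8, -1.1]
width: 0.0511
gripper_force: 0.0
[258.33710434 177.49893455]
[array([261., 198.])]
```

View pics/end.png

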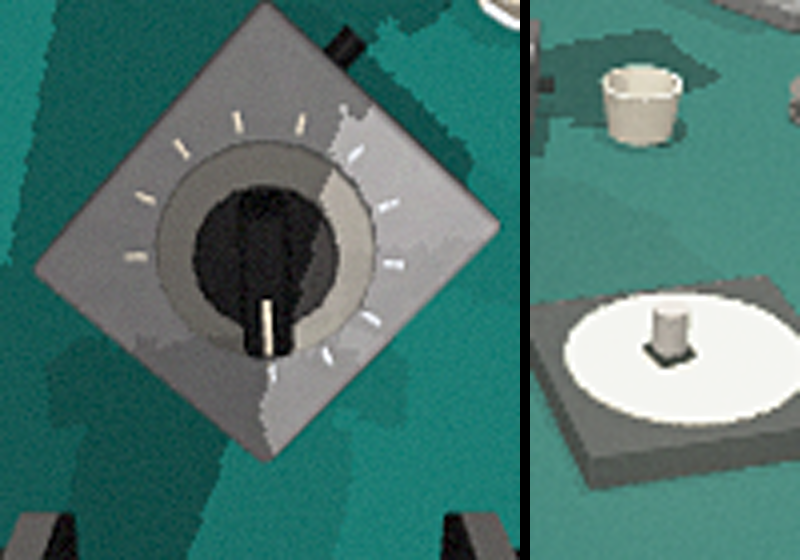

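The mark at (267,330) lines up with the last clockwise tick at (272,370). The window is fully lit, the can stands upright on it, and the arm is clear. Handing in.

```bash
python3 -c "
from workcell import arm;print(arm.hand_in())"
```

```text
the job is handed in; nothing more can be done
None
```

The job is handed in (it returned no verdict): in the last pictures the capacitor stands upright on the smaller light box's window, the dimmer is at its clockwise end stop, and the arm is clear of everything.

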